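# Set the tension gauge to its mark with the keeper link

## Robot

A 6-joint arm with a two-finger parallel gripper is mounted at the origin on the work surface. World frame = base frame: x ahead of the robot, y to its left, z up, the work surface at z = 0. Lengths are in m, angles in rad, forces in N, time in s.
With the tool pointing down it reaches from about 0.35 to 0.975 m from the base axis. Payload 17.4 kg.
Tool frame: the origin (TCP) lies midway between the tips of the shut fingers; the grasp point (between the pads) lies 19 mm behind it; z points along the fingers, y is the line along which they close (so a half turn about z gives the same grasp; the last joint's range is limited). The gripper opens to 85 mm and grips with 20 to 120 N. Pads are 22 mm wide; open, the fingers measure 114 mm over their backs; the gripper's body (76 mm by 85 mm) begins 54 mm behind the grasp point. The pads swing forward as they close: fully open they stand 13 mm farther back than shut.
Start: joints at [-1.238, 0.116, 1.442, -0, 1.584, -0.038], TCP at [0.245, -0.629, 0.231] pointing down, gripper open.
Joint ranges: [-2.83, 2.83], [-0.83, 2.19], [0.07, 2.5], [-1.14, 4.28], [0.01, 3], [-2.97, 2.97]. Speed limits (rad/s): [1.89, 1.89, 2.22, 3.14, 3.14, 3.14].

## Interface

Orientations are given as a unit quaternion [w, x, y, z].
In Python, from plant import * gives the robot as it stands.
- The arm moves only by the shell command python3 -m crank 'ROWS'. ROWS is JSON, a list of rows, each an object with "hand": the closure, from 0 (fully open) to 1 (shut); "travel": the shift along the tool's x, y, z in units of 4 cm (1.0 is 4 cm), a list of three; "twist": the turn about the tool's z in units of 0.1 rad (1.0 is 0.1 rad). A call has 1 to 8 rows; each row shifts and turns the commanded pose from where the row before left it, along the tool's axes as they then stand; what a row does not reach is not made up. A row lasts 1/12 s, in which the tool goes at most 41.7 mm and 7.16 degrees, less where a joint would pass 70% of its speed; a pose out of reach is approached as far as the arm can. A call with a number of a shift or a turn outside -1 to 1 is refused whole. A call with a gripper value outside its range is refused whole. The fingers move at their own pace and stop on an object; the grip force is fixed at half the most. Time passes only in rows, so rows that do not move let the fingers close. It gives the time, the measured TCP pose, the force, the opening and the grip force at its end, in the units of the state.
- observe(): the state, without advancing time (a new reading comes with each control period).
- get_image(name): name is "side" or "top" or "wrist"; returns a dict with "frame" (384x512x3 uint8, blue, green, red), "fx", "fy", "cx", "cy" (pixels), "R" (3x3) and "t" (3): a world point X has camera coordinates R X + t. Camera axes: x right, y down, z forward; pixel columns grow to the right and rows downward; lengths in m; the calibration is good to about 2 mm. A picture is of the moment at which its call begins. There is no depth.
- job_done(): hands the job in; it is judged then, once.
The state is a dict: "clock": time; "joint_positions": joint angles; "qd": joint speeds; "joint_efforts": joint torques, N m; "position": TCP position; "ee_rot": TCP orientation; "wrist_force": force on the tool from outside, world axes, zero at the start; "ft_torque": the same for the moment, N m; "finger_gap": opening from 0.0 (shut) to 1.0 (fully open); "gripper_force": force on a finger pad.
Only numpy, scipy, OpenCV 4.12 (cv2) and the standard library are available. Lean on these libraries where they do the work, as an engineer would, in place of code of your own. Each camera call takes 0.05 s, during which the arm holds its last target. There are 200 camera calls.

## Task

Put the bench tension gauge on soak at its marked length. Draw the steel keeper link out of its covered clip by its bare end, stand it on the bench and let go, then take it by the grip block on its top, hook one leg behind the sprung slide's cross plate, pull the slide out until its pointer is level with the tall index mark, and lower the other leg fully down behind the rack tooth that holds it there. Leave the keeper resting level and the slide held at the mark, and do not disturb the other things on the bench.

Things in the scene. Friction and masses are not known exactly. Their poses are not given: they have to be found in the camera images.
- gauge: Fixed bench tension gauge. Origin at bench level below the inner face of the slide's cross plate when home; x = direction in which the slide is pulled out, z up. Dark base plate x -125..210, y -66..40 mm, 10 mm thick. Aluminium spring housing x -120..-30, y -30..30, top at 50 mm. A steel rod (10 mm diameter, top at 27 mm) comes out of it and carries the cross plate; beyond is the toothed rack.
- slide (a joint): how far the sprung slide is pulled out, m: 0 home, at most 0.09. The spring pulls it home with about 2.1 N at 0, rising 0.07 N per mm (7 N at 70 mm); it does not latch by itself
- pointer (a point): tip of the slim horizontal pointer on the slide's -y side: on the mid-plane of the cross plate (4 mm from its inner face), 46 mm to the -y side of the pull axis, 34 mm above the bench
- mark: the tall index mark beside the pointer: fixed steel fin 4 x 12 mm, 40 mm tall with a flat round disc (16 mm) on top; origin at its foot on the base plate (10 mm above the bench), axes as the gauge, 57 mm to the -y side of the pull axis. The pointer is level with it (same gauge x) at 22, 46 or 70 mm of pull; low plain bars 6 mm high at the two other places are to be ignored
- clip: fixed bright steel holder, a tunnel open towards its own -x: inside 42 mm wide and 72 mm high, 85 mm long; roof top at 75 mm; low stop at the far end. Flanges at its foot reach 38 mm to each side. Origin on the bench at the middle of the mouth, +x going into the tunnel
- keeper: loose steel link like a staple, same either way round: 122 long (x), 28 wide (y), 64 mm high, 0.25-0.45 kg. Origin at foot level midway between its legs: plates 6 mm thick, 28 wide, 30 long, 110 mm clear between. Top bar 30-38 mm above the feet; on its middle a dark grip block 28 (x) x 18 (y), 26 mm high. Starts on the bench in the clip, its -x end sticking 45 mm out, grip block under the roof
- micrometer: bystander: blue bench micrometer, 160 x 70 x 70 mm, origin under its centre
- flatness_block: bystander: aluminium block 100 x 70 x 30 mm, origin under its centre
- nut_gauge: bystander: brass ring nut gauge, 44 mm diameter, 16 mm high, origin under its centre
- plate (a point): middle of the upper edge of the slide's upright cross plate, inner (housing) side; moves with the slide. Plate 8 mm thick along x, 36 mm wide, top 60 mm above the bench. When home the gap between housing and plate, where the keeper's leg goes down, is 30 mm
- rack (a point): fixed; middle of the toothed rack's floor, 160 mm along the gauge's x, 30 mm above the bench. Rack x 115..205 mm. Three cross teeth 6 mm thick, tops at 44 mm; outer (+x) faces at gauge x = 132, 156, 180 mm, 18 mm free behind each. A keeper leg resting against these holds the slide 22, 46 or 70 mm out. Side cheeks, 42 mm clear between, 66 mm high, keep fingers off the keeper's end there
Things that resemble listed ones, but are neither listed nor needed, are in the scene too. What is shaped like the keeper but purple or red is not meant.

How it is judged:
On the way, in this order (a step that is already met when the one before it is completed fails the run):
1. the keeper stands on the bench on its two feet, fully out of the clip and let go (x of keeper in the frame of clip below -0.062 m and height (world z) of keeper below 0.006 m and angle between keeper's own z axis and vertical below 0.1 rad and linear speed of keeper below 0.03 m/s and contact force between the fingers and keeper below 0.1 N), for 0.2 s.
2. the keeper, lifted off the bench and hooked on the slide, pulls it out (value of joint slide above 0.012 m and height (world z) of keeper above 0.025 m and contact force between keeper and gauge above 0.5 N), for 0.1 s.
At the end, for the whole second after the job is handed in: The keeper, let go and still, holds the slide with its pointer within 6 mm of the tall mark along the pull; it rests level (within 0.08 rad), along the gauge (0.15 rad) and fully down (feet 30 mm above the bench, within 5 mm); bystanders moved under 20 mm (x of pointer in the frame of mark between -0.006 and 0.006 m and value of joint slide above 0.014 m and z of keeper in the frame of gauge between 0.025 and 0.035 m and angle between keeper's own z axis and vertical below 0.08 rad and angle between the x axis of keeper and the x axis of gauge, either way round below 0.15 rad and contact force between keeper and gauge above 0.5 N and linear speed of keeper below 0.02 m/s); the robot touches nothing.
It fails at once if the micrometer is moved (distance of micrometer from where it was at the start of the episode above 0.02 m).
It fails at once if the flatness block is moved (distance of flatness_block from where it was at the start of the episode above 0.02 m).
It fails at once if the nut gauge is moved (distance of nut_gauge from where it was at the start of the episode above 0.02 m).
It also fails if it takes over 54 s, if anything falls off the work surface, if the arm or the gripper's body presses on something with over 40 N, if the wrist force passes 120 N, or if a joint passes its speed limit or range.

## Working session

There is one attempt and no reset: what is moved stays moved. The work goes in short steps, Python scripts to look and compute and a shell command to move; the robot and the scene stay as the last step left them, time stands still between calls to the robot, and variables do not carry over. Pictures are saved under pics/ and viewed, at most 11 in all, crops included, and the job is handed in when it is done.

```bash
mkdir -p pics; ls; cat > h.py <<'E'
import numpy as np, cv2
from plant import *
def ray(c,u,v):
    R=np.array(c["R"]);t=np.array(c["t"])
    d=R.T@np.array([(u-c["cx"])/c["fx"],(v-c["cy"])/c["fy"],1.]); return -R.T@t,d
def onz(c,u,v,z):
    o,d=ray(c,u,v); return o+d*(z-o[2])/d[2]
def proj(c,X):
    p=np.array(c["R"])@np.array(X)+np.array(c["t"]); return c["fx"]*p[0]/p[2]+c["cx"],c["fy"]*p[1]/p[2]+c["cy"]
E
python3 - <<'E'
from h import *
print(observe())
import pickle
C={n:get_image(n) for n in("side","top","wrist")}
pickle.dump(C,open("c0.pkl","wb"))
for n in C:
    o,d=ray(C[n],256,192); print(n,o,d,C[n]["fx"])
a=np.vstack([C["top"]["frame"]]);cv2.imwrite("pics/top0.png",cv2.resize(a,(800,600),interpolation=cv2.INTER_CUBIC))
cv2.imwrite("pics/side0.png",cv2.resize(C["side"]["frame"],(800,600),interpolation=cv2.INTER_CUBIC))
E
```

```text
pics
{'clock': 0.0, 'joint_positions': array([-1.23780659e+00,  1.16455667e-01,  1.44226019e+00,  3.38998669e-05,
        1.58401178e+00, -3.78127171e-02]), 'qd': array([ 0.00104929, -0.00084136,  0.00090012, -0.0002799 ,  0.00205199,
        0.00161542]), 'joint_efforts': array([ 2.91954108e-03, -7.31982422e+01, -6.32494497e+01, -7.64786080e-06,
        6.06608941e-03, -1.69368417e-05]), 'position': array([ 0.24452451, -0.62894358,  0.23058577]), 'ee_rot': array([-5.63816552e-04,  9.82862169e-01,  1.84341082e-01, -6.66874897e-05]), 'wrist_force': array([-0.21945553, -0.61218609,  0.24473996]), 'ft_torque': array([ 0.04990566,  0.00310464, -0.02552118]), 'gripper_force': 0.0, 'finger_gap': 0.9999357554819461}
side [0.3331388  0.8674729  0.90253945] [ 0.20434554 -0.70485489 -0.67932485] 387.7849957949945
top [ 4.02319350e-01 -5.98773442e-04  1.25309108e+00] [ 0.18483346  0.01042955 -0.98278282] 347.4602338829321
wrist [ 0.31660224 -0.60098548  0.37342013] [-0.27746399 -0.10005374 -0.95554487] 302.7319298813519
```

View pics/top0.png

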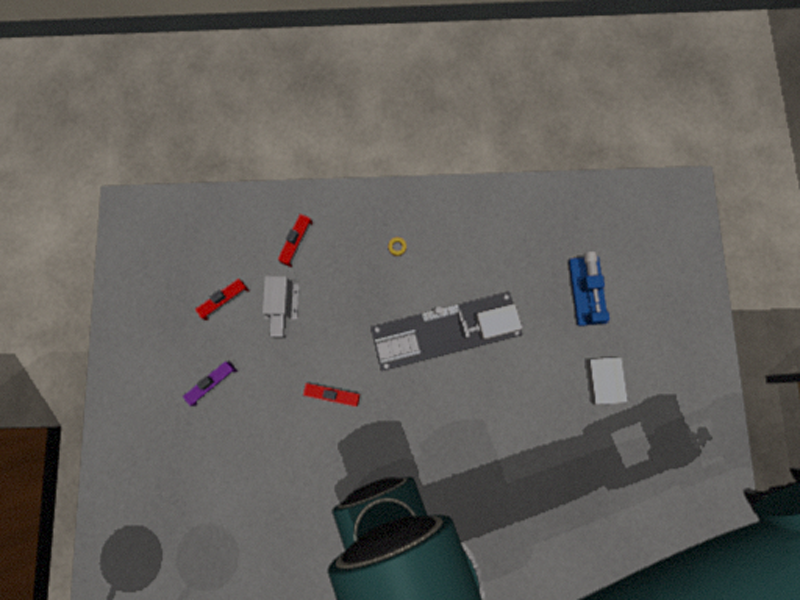

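View pics/side0.png

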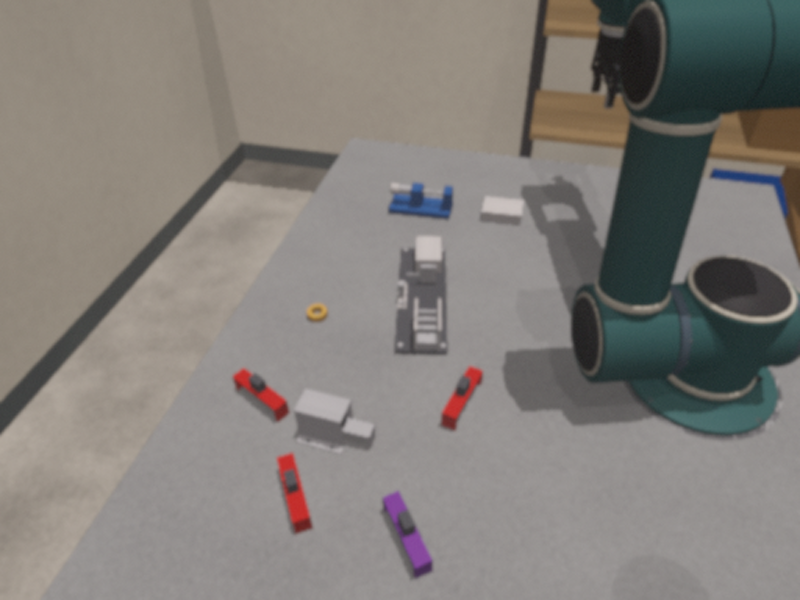

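Top view (800x600): the steel clip is at (275,297), with the bare keeper end sticking out at (277,326). The gauge has its housing at (500,322) and rack at (397,345). Keeper-like shapes are red at (295,240), (222,299) and (332,394), and purple at (210,383). Only the steel one in the clip fits. I'll enlarge to confirm.

```bash
python3 - <<'E'
from h import *
import pickle
C=pickle.load(open("c0.pkl","rb"))
f=C["top"]["frame"][165:245,160:345]
s=C["side"]["frame"][235:305,180:250]; 
a=cv2.resize(f,None,fx=4,fy=4,interpolation=cv2.INTER_CUBIC)
b=cv2.resize(s,None,fx=3.9,fy=3.9,interpolation=cv2.INTER_CUBIC)
g=C["side"]["frame"][148:230,245:295]; g=cv2.resize(g,(167,273),interpolation=cv2.INTER_CUBIC)
o=np.zeros((600,740,3),np.uint8);o[:320]=a;o[325:325+b.shape[0],:b.shape[1]]=b;o[325:598,300:467]=g
cv2.imwrite("pics/crop0.png",o)
E
```

```text
(no output)
```

View pics/crop0.png

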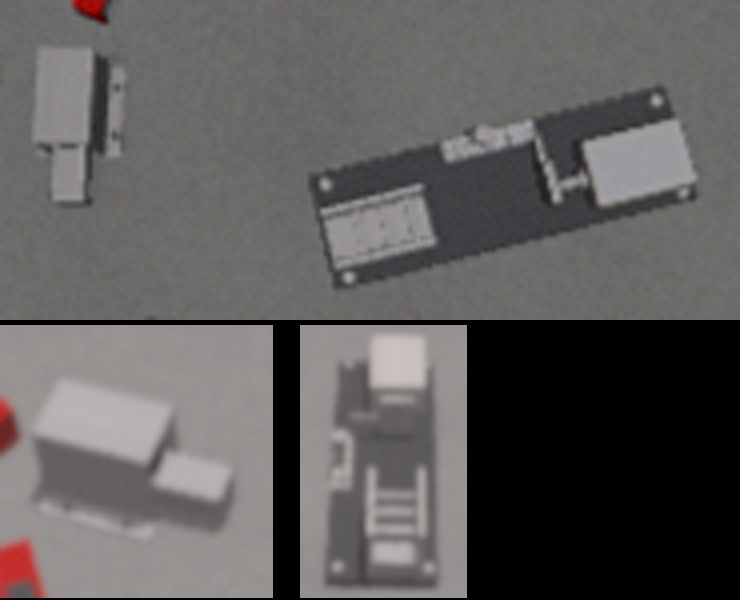

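The crop confirms it: the grey steel keeper's end is at crop (70,175), under the clip roof, with no red or purple on it. The gauge base plate corners are at crop (310,175), (663,88), (695,196) and (335,287), and the disc is near (485,130). Next I'll measure poses.

```bash
python3 - <<'E'
from h import *
import pickle
C=pickle.load(open("c0.pkl","rb")); c=C["top"]
T=lambda u,v:(160+(u-1.5)/4,165+(v-1.5)/4)
P=[onz(c,*T(*p),0.010)[:2] for p in((310,175),(663,88),(695,196),(335,287))] # (210,-66),(-125,-66),(-125,40),(210,40)
L=np.array([(.210,-.066),(-.125,-.066),(-.125,.040),(.210,.040)])
P=np.array(P); print(P)
a=L-L.mean(0);b=P-P.mean(0)
th=np.arctan2((a[:,0]*b[:,1]-a[:,1]*b[:,0]).sum(),(a*b).sum()); R=np.array([[np.cos(th),-np.sin(th)],[np.sin(th),np.cos(th)]])
o=P.mean(0)-R@L.mean(0); print("gauge",o,th,np.degrees(th)); print((L@R.T+o-P)*1000)
iT=lambda u,v:((u-160)*4+1.5,(v-165)*4+1.5)
for d in(22,46,70):
    w=R@np.array([(4+d)/1000,-.057])+o; print(d,"disc",iT(*proj(c,[*w,.05])),"foot",iT(*proj(c,[*w,.01])))
print("plate top",iT(*proj(c,[*(R@[.004,0]+o),.06])),"pointer",iT(*proj(c,[*(R@[.004,-.046]+o),.034])))
for p in((35,140),(92,148),(97,48),(40,46)): print("roof",onz(c,*T(*p),.075))
for p in((52,203),(86,203),(52,145),(87,150)): print("keep",onz(c,*T(*p),.038))
E
```

```text
[[ 0.57790896  0.08236512]
 [ 0.64863139 -0.2401048 ]
 [ 0.54916568 -0.2626691 ]
 [ 0.47664085  0.06176916]]
gauge [ 0.55955828 -0.1339634 ] 1.788166383170632 102.45438682285041
[[ 0.80712838  2.96347145]
 [ 2.33157234 -1.68339492]
 [-1.70832536 -1.97930054]
 [-1.43037536  0.699224  ]]
22 disc (np.float64(509.6304369046861), np.float64(127.20960516577827)) foot (np.float64(506.43245145851006), np.float64(134.8032714762228))
46 disc (np.float64(483.12915040272287), np.float64(133.7828053154991)) foot (np.float64(480.7593426593562), np.float64(141.17409847021304))
70 disc (np.float64(456.60337353016166), np.float64(140.36207989136778)) foot (np.float64(455.06325185705305), np.float64(147.55062848860825))
plate top (np.float64(552.078145586853), np.float64(182.1665528238908)) pointer (np.float64(535.504195205807), np.float64(136.19585200139682))
roof [0.60592603 0.31513218 0.075     ]
roof [0.59751407 0.2656563  0.075     ]
roof [0.68582334 0.2622137  0.075     ]
roof [0.68911913 0.31222505 0.075     ]
keep [0.55544288 0.30896007 0.038     ]
keep [0.5546034  0.27881358 0.038     ]
keep [0.60737129 0.30977254 0.038     ]
keep [0.60197129 0.27846004 0.038     ]
```

The disc falls at the 46 mm spot: predicted (483,134), seen (485,130). The 22 and 70 mm spots don't fit. Now I'll turn the tool so it closes across the keeper.

```bash

python3 -m crank '[{"hand":0,"travel":[0,0,0],"twist":-0.99},{"hand":0,"travel":[0,0,0],"twist":-0.99},{"hand":0,"travel":[0,0,0],"twist":-0.99},{"hand":0,"travel":[0,0,0],"twist":-0.99},{"hand":0,"travel":[0,0,0],"twist":-0.99},{"hand":0,"travel":[0,0,0],"twist":-0.99},{"hand":0,"travel":[0,0,0],"twist":-0.99}]'
python3 -m crank '[{"hand":0,"travel":[0,0,0],"twist":-0.99},{"hand":0,"travel":[0,0,0],"twist":-0.99},{"hand":0,"travel":[0,0,0],"twist":-0.99},{"hand":0,"travel":[0,0,0],"twist":-0.99},{"hand":0,"travel":[0,0,0],"twist":-0.99},{"hand":0,"travel":[0,0,0],"twist":-0.99},{"hand":0,"travel":[0,0,0],"twist":-0.99}]' >/dev/null
python3 -m crank '[{"hand":0,"travel":[0,0,0],"twist":-0.99},{"hand":0,"travel":[0,0,0],"twist":-0.99},{"hand":0,"travel":[0,0,0],"twist":-0.99},{"hand":0,"travel":[0,0,0],"twist":-0.99},{"hand":0,"travel":[0,0,0],"twist":-0.99},{"hand":0,"travel":[0,0,0],"twist":-0.99},{"hand":0,"travel":[0,0,0],"twist":-0.99}]' >/dev/null
python3 -m crank '[{"hand":0,"travel":[0,0,0],"twist":-0.99},{"hand":0,"travel":[0,0,0],"twist":-0.99},{"hand":0,"travel":[0,0,0],"twist":-0.99},{"hand":0,"travel":[0,0,0],"twist":-0.99},{"hand":0,"travel":[0,0,0],"twist":-0.99},{"hand":0,"travel":[0,0,0],"twist":-0.99},{"hand":0,"travel":[0,0,0],"twist":-0.99},{"hand":0,"travel":[0,0,0],"twist":0}]'
cat >> h.py <<'E'
from scipy.spatial.transform import Rotation as Ro
def st():
    s=observe(); q=s["ee_rot"]; M=Ro.from_quat([q[1],q[2],q[3],q[0]]).as_matrix()
    print("t %.2f p %s yaw %.4f z %s F %s gap %.3f gf %.1f q %s"%(s["clock"],np.round(s["position"],4),np.arctan2(M[1,0],M[0,0]),np.round(M[:,2],3),np.round(s["wrist_force"],1),s["finger_gap"],s["gripper_force"],np.round(s["joint_positions"],2)))
    return s,M
def rel(target):
    "shift in tool axes, units of 4 cm"
    s,M=st(); print("units",np.round(M.T@(np.array(target)-s["position"])/0.04,2))
E
python3 -c "
from h import *
rel([0.5,0.0,0.3])"
```

```text
clock: 0.73
position: [0.2446, -0.629, 0.231]
ee_rot: [-0.0, 0.861, 0.509, 0.0]
wrist_force: [-0.1, 0.2, -0.4]
finger_gap: 1.004
gripper_force: 0.0
clock: 2.57
position: [0.2445, -0.6291, 0.231]
ee_rot: [-0.0, -0.003, 1.0, 0.0]
wrist_force: [0.4, 0.1, -0.3]
finger_gap: 1.004
gripper_force: 0.0
t 2.57 p [ 0.2445 -0.6291  0.231 ] yaw -3.1355 z [-0.  0. -1.] F [ 0.4  0.1 -0.3] gap 1.004 gf 0.0 q [-1.24  0.12  1.44 -0.    1.58 -2.81]
units [-6.48 15.69 -1.72]
```

```bash

python3 -m crank '[{"hand":0,"travel":[-0.34,0.89,-0.05],"twist":0},{"hand":0,"travel":[-0.34,0.89,-0.05],"twist":0},{"hand":0,"travel":[-0.34,0.89,-0.05],"twist":0},{"hand":0,"travel":[-0.34,0.89,-0.05],"twist":0},{"hand":0,"travel":[-0.34,0.89,-0.05],"twist":0},{"hand":0,"travel":[-0.34,0.89,-0.05],"twist":0},{"hand":0,"travel":[-0.34,0.89,-0.05],"twist":0}]' >/dev/null
python3 -m crank '[{"hand":0,"travel":[-0.34,0.89,-0.05],"twist":0},{"hand":0,"travel":[-0.34,0.89,-0.05],"twist":0},{"hand":0,"travel":[-0.34,0.89,-0.05],"twist":0},{"hand":0,"travel":[-0.34,0.89,-0.05],"twist":0},{"hand":0,"travel":[-0.34,0.89,-0.05],"twist":0},{"hand":0,"travel":[-0.34,0.89,-0.05],"twist":0},{"hand":0,"travel":[-0.34,0.89,-0.05],"twist":0}]' >/dev/null
python3 -m crank '[{"hand":0,"travel":[-0.34,0.89,-0.05],"twist":0},{"hand":0,"travel":[-0.34,0.89,-0.05],"twist":0},{"hand":0,"travel":[-0.34,0.89,-0.05],"twist":0},{"hand":0,"travel":[-0.34,0.89,-0.05],"twist":0},{"hand":0,"travel":[-0.34,0.89,-0.05],"twist":0},{"hand":0,"travel":[-0.34,0.89,-0.05],"twist":0},{"hand":0,"travel":[0,0,0],"twist":0},{"hand":0,"travel":[0,0,0],"twist":0}]' >/dev/null
python3 - <<'E'
from h import *
import pickle
c=get_image("wrist"); pickle.dump(c,open("w1.pkl","wb")); st(); print(ray(c,256,192))
cv2.imwrite("pics/w1.png",cv2.resize(c["frame"],(800,600),interpolation=cv2.INTER_CUBIC))
E
```

```text
t 4.45 p [0.5156 0.0835 0.271 ] yaw -3.1414 z [-0.001 -0.    -1.   ] F [ 0.  -0.7 -0.4] gap 0.997 gf 0.0 q [ 0.11 -0.23  1.71 -0.    1.66 -1.46]
(array([0.44026366, 0.08505814, 0.41371182]), array([ 0.29490794, -0.00681343, -0.95553435]))
```

View pics/w1.png

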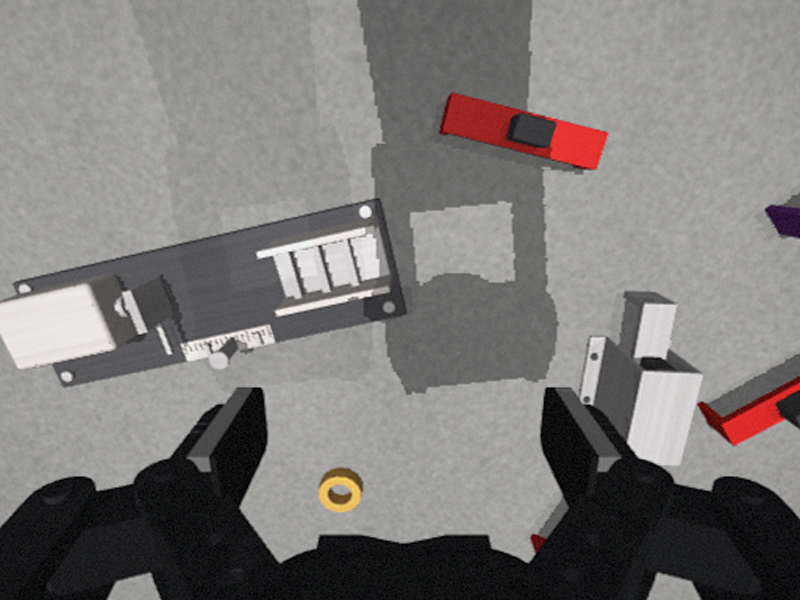

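Wrist view (800x600): the base plate corners are at (14,282), (378,199), (406,314) and (64,385), with the tall mark's disc at (220,360). The keeper end's top edge runs (640,303)–(676,304), and the clip roof's mouth edge (640,372)–(701,373). I'll refine the poses from these.

```bash
python3 - <<'E'
from h import *
import pickle
c=pickle.load(open("w1.pkl","rb"))
k=512/800
T=lambda p:((p[0]+.5)*k-.5,(p[1]+.5)*k-.5)
iT=lambda uv:np.round([(uv[0]+.5)/k-.5,(uv[1]+.5)/k-.5],0)
P=np.array([onz(c,*T(p),.01)[:2] for p in((406,314),(64,385),(378,199))])
L=np.array([(.210,-.066),(-.125,-.066),(.210,.040)])
a=L-L.mean(0);b=P-P.mean(0)
th=np.arctan2((a[:,0]*b[:,1]-a[:,1]*b[:,0]).sum(),(a*b).sum()); R=np.array([[np.cos(th),-np.sin(th)],[np.sin(th),np.cos(th)]])
o=P.mean(0)-R@L.mean(0); print("gauge",o,th); print((L@R.T+o-P)*1000)
W=lambda x,y,z:[*(R@[x,y]+o),z]
for n,p in dict(disc46=(.050,-.057,.05),plateTopL=(0,-.018,.06),plateTopR=(0,.018,.06),platepx=(.008,-.018,.06),ptr=(.004,-.046,.034),cheek=(.115,.021,.066),cheek2=(.205,.021,.066),cheek3=(.115,-.021,.066),house=(-.03,.03,.05),house2=(-.03,-.03,.05)).items(): print(n,iT(proj(c,W(*p))))
for p in((640,372),(701,373),(634,463),(680,464)): print("roof",onz(c,*T(p),.075))
for p in((640,303),(676,304)): print("keep",onz(c,*T(p),.038))
np.savez("g.npz",o=o,th=th)
E
```

```text
gauge [ 0.55904737 -0.13105627] 1.7886631468816978
[[ 0.3010602   0.91979782]
 [ 1.25205409 -2.66698528]
 [-1.55311429  1.74718746]]
disc46 [218. 359.]
plateTopL [138. 332.]
plateTopR [121. 290.]
platepx [148. 330.]
ptr [171. 350.]
cheek [259. 257.]
cheek2 [376. 231.]
cheek3 [275. 309.]
house [ 86. 280.]
house2 [116. 348.]
roof [0.60355156 0.27114185 0.075     ]
roof [0.60434097 0.31926781 0.075     ]
roof [0.6874687  0.27875499 0.075     ]
roof [0.6883892  0.31753441 0.075     ]
keep [0.55829182 0.28195753 0.038     ]
keep [0.55912031 0.31207341 0.038     ]
```

```bash

python3 -m crank '[{"hand":0,"travel":[-0.205,0.755,0.43],"twist":0},{"hand":0,"travel":[-0.205,0.755,0.43],"twist":0},{"hand":0,"travel":[-0.205,0.755,0.43],"twist":0},{"hand":0,"travel":[-0.205,0.755,0.43],"twist":0},{"hand":0,"travel":[-0.205,0.755,0.43],"twist":0},{"hand":0,"travel":[-0.205,0.755,0.43],"twist":0},{"hand":0,"travel":[-0.205,0.755,0.43],"twist":0},{"hand":0,"travel":[0,0,0],"twist":0}]' >/dev/null
python3 - <<'E'
from h import *
import pickle
rel([.573,.295,.014])
c=get_image("wrist"); pickle.dump(c,open("w2.pkl","wb"))
cv2.imwrite("pics/w2.png",cv2.resize(c["frame"],(800,600),interpolation=cv2.INTER_CUBIC))
E
```

```text
t 5.12 p [0.5725 0.2965 0.1466] yaw -3.1415 z [-0.004 -0.001 -1.   ] F [ 0.2  0.5 -0.3] gap 1.000 gf 0.0 q [ 0.44  0.09  1.61  0.    1.45 -1.13]
units [-0.03 -0.03  3.31]
```

View pics/w2.png

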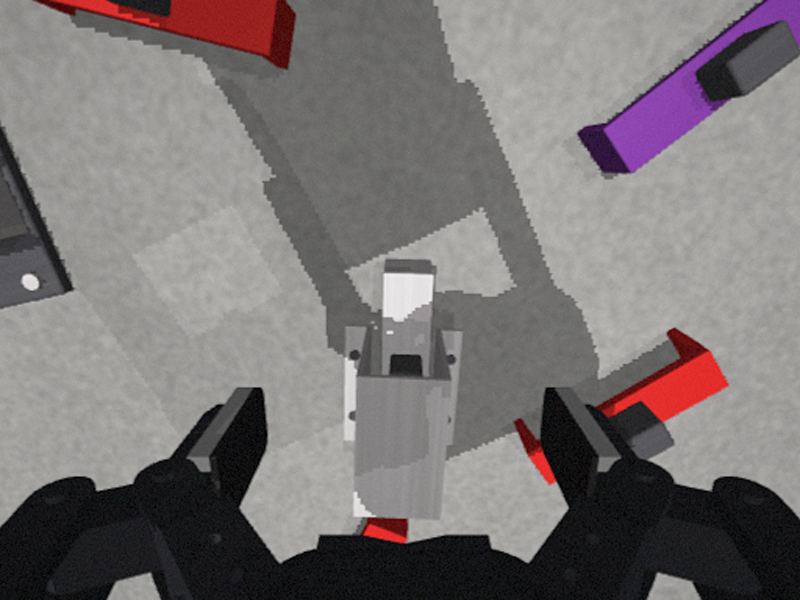

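The bare steel end's top edge runs (384,272)–(435,273), nearly centred between the fingers. Clip and keeper are yawed about -0.03 rad. I'll descend and grip.

```bash

python3 - <<'E'
from h import *
import pickle
c=pickle.load(open("w2.pkl","rb"));k=.64
for p in((384,272),(435,273),(381,375),(432,375)): print(onz(c,(p[0]+.5)*k-.5,(p[1]+.5)*k-.5,.038))
E
python3 -m crank '[{"hand":0,"travel":[0,0,0.8],"twist":0.3},{"hand":0,"travel":[0,0,0.8],"twist":0},{"hand":0,"travel":[0,0,0.8],"twist":0},{"hand":0,"travel":[0,0,0.6],"twist":0},{"hand":0,"travel":[0,0,0.3],"twist":0},{"hand":0,"travel":[0,0,0],"twist":0}]'
python3 -c "
from h import *
st()"
```

```text
[0.55799385 0.28605259 0.038     ]
[0.55853653 0.31391487 0.038     ]
[0.61982462 0.2835625  0.038     ]
[0.61979408 0.31338416 0.038     ]
clock: 5.67
position: [0.5722, 0.2926, 0.0171]
ee_rot: [-0.001, 0.016, 1.0, -0.001]
wrist_force: [-0.8, -0.0, 0.6]
finger_gap: 0.999
gripper_force: 0.0
t 5.67 p [0.5722 0.2926 0.0171] yaw 3.1105 z [-0.003 -0.001 -1.   ] F [-0.8 -0.   0.6] gap 0.999 gf 0.0 q [ 0.43  0.19  1.72 -0.    1.24 -1.11]
```

```bash

python3 -m crank '[{"hand":0,"travel":[0,0.1,0.08],"twist":0},{"hand":1,"travel":[0,0,0],"twist":0},{"hand":1,"travel":[0,0,0],"twist":0},{"hand":1,"travel":[0,0,0],"twist":0},{"hand":1,"travel":[0,0,0],"twist":0},{"hand":1,"travel":[0,0,0],"twist":0},{"hand":1,"travel":[0,0,0],"twist":0},{"hand":1,"travel":[0,0,0],"twist":0}]'
python3 -m crank '[{"hand":1,"travel":[0,0,0],"twist":0},{"hand":1,"travel":[0,0,0],"twist":0},{"hand":1,"travel":[0,0,0],"twist":0}]'
```

```text
clock: 6.33
position: [0.5732, 0.2988, 0.0166]
ee_rot: [0.0, 0.014, 1.0, 0.0]
wrist_force: [-2.1, -1.8, 6.0]
finger_gap: 0.313
gripper_force: 59.1
clock: 6.58
position: [0.5732, 0.2988, 0.0166]
ee_rot: [0.0, 0.014, 1.0, 0.0]
wrist_force: [-2.2, -1.3, 5.9]
finger_gap: 0.314
gripper_force: 59.1
```

```bash

python3 -m crank '[{"hand":1,"travel":[0.2,0,-0.03],"twist":0},{"hand":1,"travel":[0.4,0,0],"twist":0},{"hand":1,"travel":[0.4,0,0],"twist":0},{"hand":1,"travel":[0.4,0,0],"twist":0},{"hand":1,"travel":[0.4,0,0],"twist":0},{"hand":1,"travel":[0.4,0,0],"twist":0},{"hand":1,"travel":[0.4,0,0],"twist":0},{"hand":1,"travel":[0.2,0,0],"twist":0}]'
python3 -m crank '[{"hand":1,"travel":[0,0,0.03],"twist":0},{"hand":1,"travel":[0,0,0],"twist":0}]'
python3 - <<'E'
from h import *
st()
cv2.imwrite("pics/w3.png",cv2.resize(get_image("wrist")["frame"],(800,600),interpolation=cv2.INTER_CUBIC))
E
```

```text
clock: 7.25
position: [0.4592, 0.3018, 0.0168]
ee_rot: [-0.0, 0.014, 1.0, -0.0]
wrist_force: [0.7, 0.0, -1.7]
finger_gap: 0.317
gripper_force: 59.3
clock: 7.42
position: [0.4607, 0.3023, 0.0166]
ee_rot: [0.0, 0.014, 1.0, 0.0]
wrist_force: [-6.3, 0.6, 7.5]
finger_gap: 0.312
gripper_force: 60.3
t 7.42 p [0.4607 0.3023 0.0166] yaw 3.1134 z [ 0.     0.001 -1.   ] F [-6.3  0.6  7.5] gap 0.312 gf 60.3 q [ 0.53 -0.01  1.93  0.    1.22 -1.01]
```

View pics/w3.png

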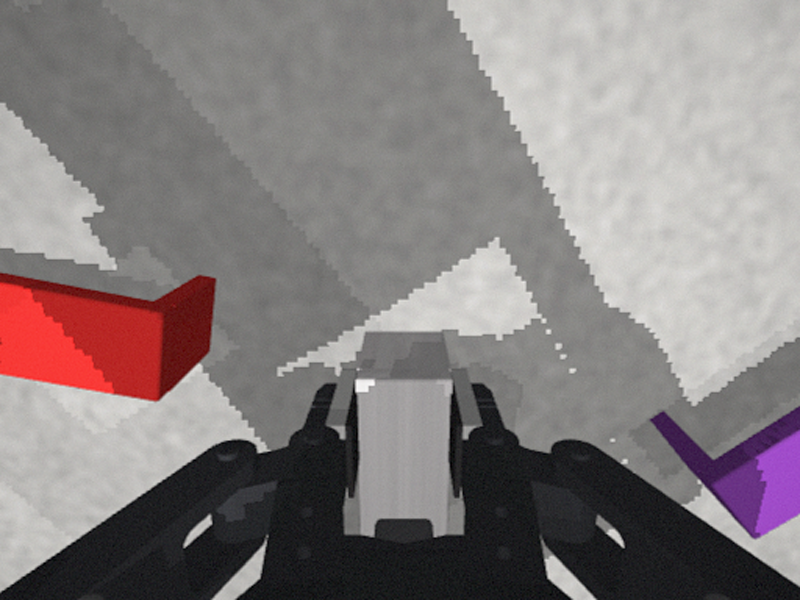

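The keeper is drawn out and still held. Red's near end (215,280) is clear of the fingers. I'll release, rise and move over the grip block.

```bash

python3 -m crank '[{"hand":0,"travel":[0,0,0],"twist":0},{"hand":0,"travel":[0,0,0],"twist":0},{"hand":0,"travel":[0,0,0],"twist":0},{"hand":0,"travel":[0,0,0],"twist":0},{"hand":0,"travel":[0,0,0],"twist":0},{"hand":0,"travel":[0,0,0],"twist":0},{"hand":0,"travel":[0,0,0],"twist":0}]'
python3 -m crank '[{"hand":0,"travel":[0,0,-0.5],"twist":0},{"hand":0,"travel":[0,0,-0.9],"twist":0},{"hand":0,"travel":[0,0,-0.9],"twist":0},{"hand":0,"travel":[0,0,-0.9],"twist":0},{"hand":0,"travel":[-0.6,0,-0.5],"twist":0},{"hand":0,"travel":[-0.58,0,0],"twist":0},{"hand":0,"travel":[0,0,0],"twist":0}]'
python3 - <<'E'
from h import *
import pickle
st()
c=get_image("wrist");pickle.dump(c,open("w4.pkl","wb"))
cv2.imwrite("pics/w4.png",cv2.resize(c["frame"],(800,600),interpolation=cv2.INTER_CUBIC))
E
```

```text
clock: 8.05
position: [0.4611, 0.3019, 0.0157]
ee_rot: [-0.0, 0.014, 1.0, -0.0]
wrist_force: [-0.8, 0.1, 0.4]
finger_gap: 1.001
gripper_force: 0.0
clock: 8.63
position: [0.5112, 0.3005, 0.1653]
ee_rot: [0.002, 0.015, 1.0, 0.001]
wrist_force: [0.8, 0.7, -0.3]
finger_gap: 0.997
gripper_force: 0.0
t 8.63 p [0.5112 0.3005 0.1653] yaw 3.1120 z [ 0.003  0.001 -1.   ] F [ 0.8  0.7 -0.3] gap 0.997 gf 0.0 q [ 0.49 -0.04  1.71 -0.    1.47 -1.05]
```

View pics/w4.png

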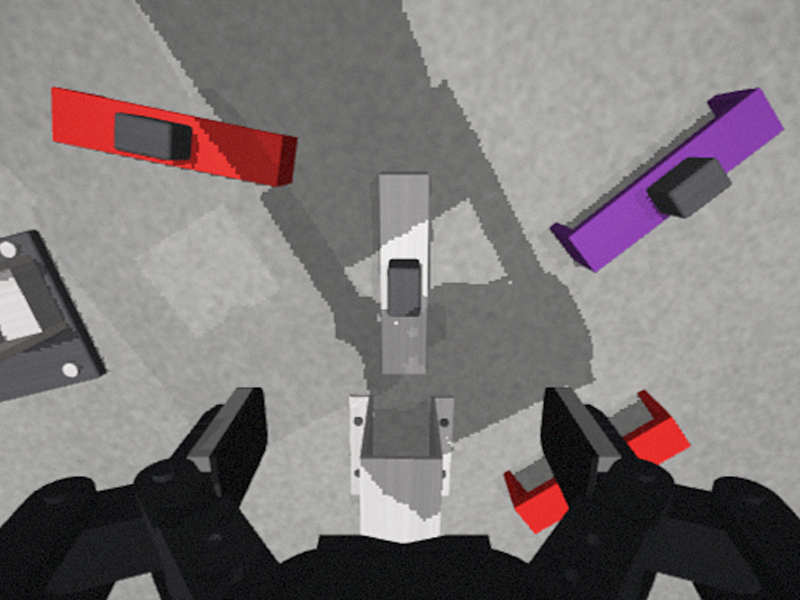

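The keeper stands free of the clip. Its bar corners are at (378,174), (429,174), (382,374) and (426,374), and the block top is about (388–420, 266–317).

```bash

python3 - <<'E'
from h import *
import pickle
c=pickle.load(open("w4.pkl","rb"));k=.64
f=lambda p,z:onz(c,(p[0]+.5)*k-.5,(p[1]+.5)*k-.5,z)
K=[f(p,.038) for p in((378,174),(429,174),(382,374),(426,374))]
print(np.round(K,4)); m=np.mean(K,0); print("centre",m)
a=(K[2]+K[3]-K[0]-K[1]);print("yaw",np.arctan2(a[1],a[0]))
print("block",np.mean([f(p,.064) for p in((388,266),(420,266),(388,317),(420,317))],0))
rel([m[0],m[1],.035])
E
```

```text
[[0.4463 0.2889 0.038 ]
 [0.4471 0.317  0.038 ]
 [0.5677 0.2859 0.038 ]
 [0.5686 0.3135 0.038 ]]
centre [0.50741511 0.30131316 0.038     ]
yaw -0.026759004170006824
block [0.50675283 0.30141876 0.064     ]
t 8.68 p [0.5095 0.3003 0.1639] yaw 3.1118 z [ 0.  0. -1.] F [ 0.2  0.4 -0.4] gap 1.000 gf 0.0 q [ 0.49 -0.04  1.71 -0.    1.47 -1.05]
units [0.05 0.02 3.22]
```

```bash

python3 -m crank '[{"hand":0,"travel":[0.05,0.02,0.7],"twist":0},{"hand":0,"travel":[0,0,0.9],"twist":0},{"hand":0,"travel":[0,0,0.8],"twist":0},{"hand":0,"travel":[0,0,0.5],"twist":0},{"hand":0,"travel":[0,0,0.1],"twist":0},{"hand":0,"travel":[0,0,0],"twist":0},{"hand":0,"travel":[0,0,0],"twist":0}]'
```

```text
clock: 9.27
position: [0.5064, 0.3017, 0.0449]
ee_rot: [0.0, 0.014, 1.0, 0.0]
wrist_force: [0.3, -0.0, -0.1]
finger_gap: 1.001
gripper_force: 0.0
```

```bash

python3 -m crank '[{"hand":0,"travel":[0,0,0.09],"twist":0},{"hand":1,"travel":[0,0,0],"twist":0},{"hand":1,"travel":[0,0,0],"twist":0},{"hand":1,"travel":[0,0,0],"twist":0},{"hand":1,"travel":[0,0,0],"twist":0},{"hand":1,"travel":[0,0,0],"twist":0},{"hand":1,"travel":[0,0,0],"twist":0},{"hand":1,"travel":[0,0,0],"twist":0}]'
python3 -m crank '[{"hand":1,"travel":[0,0,0],"twist":0},{"hand":1,"travel":[0,0,0],"twist":0},{"hand":1,"travel":[0,0,0],"twist":0}]'
```

```text
clock: 9.93
position: [0.5064, 0.3015, 0.0404]
ee_rot: [0.0, 0.014, 1.0, 0.0]
wrist_force: [-1.8, 0.1, 3.5]
finger_gap: 0.193
gripper_force: 59.1
clock: 10.18
position: [0.5064, 0.3015, 0.0404]
ee_rot: [0.0, 0.014, 1.0, 0.0]
wrist_force: [0.0, 0.9, 5.2]
finger_gap: 0.197
gripper_force: 59.4
```

```bash

python3 -m crank '[{"hand":1,"travel":[0,0,-0.5],"twist":0},{"hand":1,"travel":[0,0,-0.8],"twist":0},{"hand":1,"travel":[0,0,-0.8],"twist":0},{"hand":1,"travel":[0,0,-0.2],"twist":0},{"hand":1,"travel":[0,0,0],"twist":0.6},{"hand":1,"travel":[0,0,0],"twist":0.9},{"hand":1,"travel":[0,0,0],"twist":0.95},{"hand":1,"travel":[0,0,0],"twist":0.95}]' >/dev/null
python3 -m crank '[{"hand":1,"travel":[0,0,0],"twist":0.95},{"hand":1,"travel":[0,0,0],"twist":0.95},{"hand":1,"travel":[0,0,0],"twist":0.95},{"hand":1,"travel":[0,0,0],"twist":0.95},{"hand":1,"travel":[0,0,0],"twist":0.95},{"hand":1,"travel":[0,0,0],"twist":0.95},{"hand":1,"travel":[0,0,0],"twist":0.95},{"hand":1,"travel":[0,0,0],"twist":0.95}]' >/dev/null
python3 -m crank '[{"hand":1,"travel":[0,0,0],"twist":0.95},{"hand":1,"travel":[0,0,0],"twist":0.95},{"hand":1,"travel":[0,0,0],"twist":0.35},{"hand":1,"travel":[0,0,0],"twist":0},{"hand":1,"travel":[0,0,0],"twist":0}]'
python3 - <<'E'
from h import *
th=1.7885;o=np.array([.5592,-.132]);R=np.array([[np.cos(th),-np.sin(th)],[np.sin(th),np.cos(th)]])
rel([*(R@[.044,0]+o),.1284])
E
```

```text
clock: 11.93
position: [0.5059, 0.3012, 0.1312]
ee_rot: [-0.0, 0.626, 0.78, -0.001]
wrist_force: [0.5, 0.2, -3.1]
finger_gap: 0.197
gripper_force: 59.3
t 11.93 p [0.5059 0.3012 0.1312] yaw 1.7894 z [-0.001 -0.001 -1.   ] F [ 0.5  0.2 -3.1] gap 0.197 gf 59.3 q [ 0.49 -0.03  1.75 -0.    1.42  0.28]
units [-9.76 -1.05  0.07]
```

```bash

python3 -m crank '[{"hand":1,"travel":[-0.5,-0.05,0],"twist":0},{"hand":1,"travel":[-0.9,-0.1,0],"twist":0},{"hand":1,"travel":[-0.9,-0.1,0],"twist":0},{"hand":1,"travel":[-0.9,-0.1,0],"twist":0},{"hand":1,"travel":[-0.9,-0.1,0],"twist":0},{"hand":1,"travel":[-0.9,-0.1,0],"twist":0},{"hand":1,"travel":[-0.9,-0.1,0],"twist":0}]' >/dev/null
python3 -m crank '[{"hand":1,"travel":[-0.9,-0.1,0],"twist":0},{"hand":1,"travel":[-0.9,-0.1,0],"twist":0},{"hand":1,"travel":[-0.9,-0.1,0],"twist":0},{"hand":1,"travel":[-0.8,-0.1,0],"twist":0},{"hand":1,"travel":[-0.36,-0.1,0],"twist":0},{"hand":1,"travel":[0,0,0],"twist":0},{"hand":1,"travel":[0,0,0],"twist":0}]'
python3 - <<'E'
from h import *
import pickle
th=1.7885;o=np.array([.5592,-.132]);R=np.array([[np.cos(th),-np.sin(th)],[np.sin(th),np.cos(th)]])
rel([*(R@[.044,0]+o),.1284])
C={n:get_image(n) for n in("side","top","wrist")};pickle.dump(C,open("c5.pkl","wb"))
s=C["side"]["frame"][125:235,220:310];w=C["wrist"]["frame"]
o=np.zeros((600,800,3),np.uint8)
a=cv2.resize(s,None,fx=3.6,fy=3.6,interpolation=cv2.INTER_CUBIC);o[:a.shape[0],:a.shape[1]]=a
b=cv2.resize(w,(464,348),interpolation=cv2.INTER_CUBIC);o[:348,330:794]=b
t=C["top"]["frame"][178:243,230:340];t=cv2.resize(t,None,fx=3.8,fy=3.8,interpolation=cv2.INTER_CUBIC);o[350:350+t.shape[0],330:330+t.shape[1]]=t
cv2.imwrite("pics/c5.png",o)
E
```

```text
clock: 13.1
position: [0.5451, -0.0904, 0.1316]
ee_rot: [-0.0, 0.627, 0.779, -0.0]
wrist_force: [-0.2, 0.3, -1.6]
finger_gap: 0.194
gripper_force: 59.3
t 13.10 p [ 0.5451 -0.0904  0.1316] yaw 1.7874 z [-0.001  0.    -1.   ] F [-0.2  0.3 -1.6] gap 0.194 gf 59.3 q [-0.21 -0.11  1.83  0.    1.42 -0.43]
units [0.01 0.12 0.08]
```

View pics/c5.png

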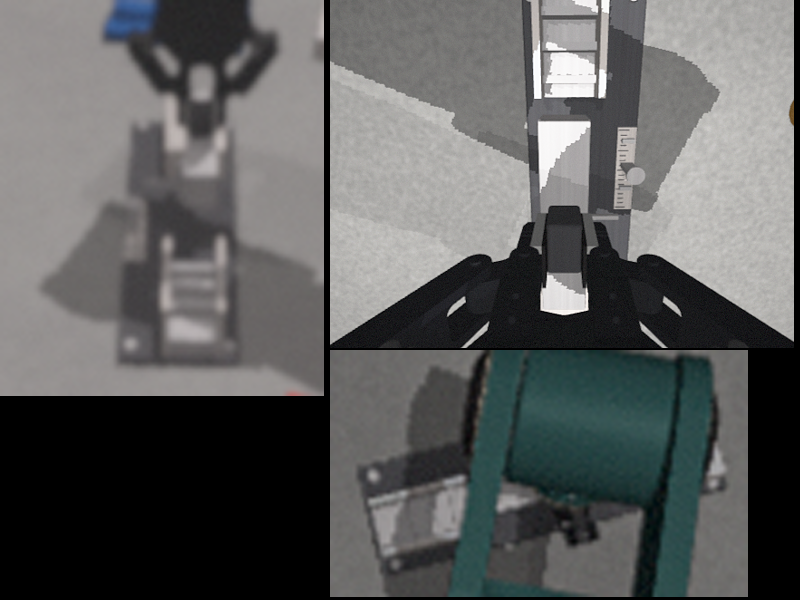

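The wrist panel shows the keeper's rack-side top edge at (538–591,121), disc centre at (636,176), cheek ends near row 97 and the pointer at (604,217). I'll compare all of these in the gauge frame from this one image.

```bash
python3 - <<'E'
from h import *
import pickle
c=pickle.load(open("c5.pkl","rb"))["wrist"]
k=512/464
th=1.7885;o=np.array([.5592,-.132]);R=np.array([[np.cos(th),-np.sin(th)],[np.sin(th),np.cos(th)]])
G=lambda p,z:np.round(1000*(R.T@(onz(c,(p[0]-330+.5)*k-.5,(p[1]+.5)*k-.5,z)[:2]-o)),1)
s=observe();print("tcp",1000*(R.T@(s["position"][:2]-o)))
print("disc (50,-57)",G((636,176),.05))
print("pointer tip (4,-46)",G((618,217),.034))
print("cheek ends (115,+-21..)",G((527,97),.066),G((606,97),.066))
for z in(.129,): print("keeper end",G((538,121),z),G((591,121),z))
cv2.imwrite("pics/w5.png",cv2.resize(c["frame"][0:260,190:360],None,fx=2.3,fy=2.3,interpolation=cv2.INTER_CUBIC))
E
```

```text
tcp [45.01510102  4.24309888]
disc (50,-57) [ 50.2 -58.6]
pointer tip (4,-46) [  3.6 -48.9]
cheek ends (115,+-21..) [115.9  30.4] [115.9 -27.4]
keeper end [105.5  17. ] [105.5 -10.8]
```

View pics/w5.png

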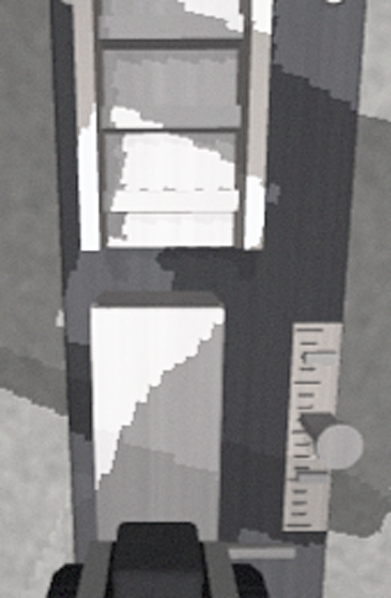

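The disc stands between the two low bars, which confirms the 46 mm mark. In x everything agrees within 1 mm, and the keeper is about 3 mm too far to +y. I'll shift it, lower to hook depth, then pull.

```bash

python3 -m crank '[{"hand":1,"travel":[0,0.08,0.2],"twist":0},{"hand":1,"travel":[0,0,0.3],"twist":0},{"hand":1,"travel":[0,0,0.3],"twist":0},{"hand":1,"travel":[0,0,0.2],"twist":0},{"hand":1,"travel":[0,0,0],"twist":0},{"hand":1,"travel":[0,0,0],"twist":0}]'
python3 - <<'E'
from h import *
th=1.7885;o=np.array([.5592,-.132]);R=np.array([[np.cos(th),-np.sin(th)],[np.sin(th),np.cos(th)]])
rel([*(R@[.1055,0.001]+o),.0905])
E
```

```text
clock: 13.75
position: [0.5481, -0.0889, 0.0912]
ee_rot: [-0.001, 0.626, 0.78, -0.0]
wrist_force: [0.1, 0.2, -3.1]
finger_gap: 0.197
gripper_force: 59.3
t 13.75 p [ 0.5481 -0.0889  0.0912] yaw 1.7880 z [-0.001  0.    -1.   ] F [ 0.1  0.2 -3.1] gap 0.197 gf 59.3 q [-0.21 -0.07  1.86  0.    1.35 -0.42]
units [1.53 0.01 0.02]
```

```bash

python3 -m crank '[{"hand":1,"travel":[0.15,0,0],"twist":0},{"hand":1,"travel":[0.2,0,0],"twist":0},{"hand":1,"travel":[0.2,0,0],"twist":0},{"hand":1,"travel":[0.2,0,0],"twist":0},{"hand":1,"travel":[0.2,0,0],"twist":0},{"hand":1,"travel":[0.2,0,0],"twist":0},{"hand":1,"travel":[0.2,0,0],"twist":0},{"hand":1,"travel":[0.2,0,0],"twist":0}]'
python3 -m crank '[{"hand":1,"travel":[0,0,0],"twist":0},{"hand":1,"travel":[0,0,0],"twist":0}]'
python3 - <<'E'
from h import *
import pickle
th=1.7885;o=np.array([.5592,-.132]);R=np.array([[np.cos(th),-np.sin(th)],[np.sin(th),np.cos(th)]])
rel([*(R@[.1055,0.001]+o),.0714])
c=get_image("wrist");pickle.dump(c,open("w6.pkl","wb"))
cv2.imwrite("pics/w6.png",cv2.resize(c["frame"],(800,600),interpolation=cv2.INTER_CUBIC))
E
```

```text
clock: 14.42
position: [0.535, -0.0279, 0.0924]
ee_rot: [0.0, 0.626, 0.78, -0.0]
wrist_force: [0.5, -6.8, -4.1]
finger_gap: 0.196
gripper_force: 59.3
clock: 14.58
position: [0.5351, -0.0282, 0.0924]
ee_rot: [0.0, 0.626, 0.78, -0.0]
wrist_force: [-0.4, -5.7, -2.5]
finger_gap: 0.197
gripper_force: 59.4
t 14.58 p [ 0.5351 -0.0282  0.0924] yaw 1.7888 z [ 0.    -0.001 -1.   ] F [-0.4 -5.7 -2.5] gap 0.197 gf 59.4 q [-0.1  -0.12  1.9  -0.    1.36 -0.32]
units [-0.03  0.    0.52]
```

View pics/w6.png

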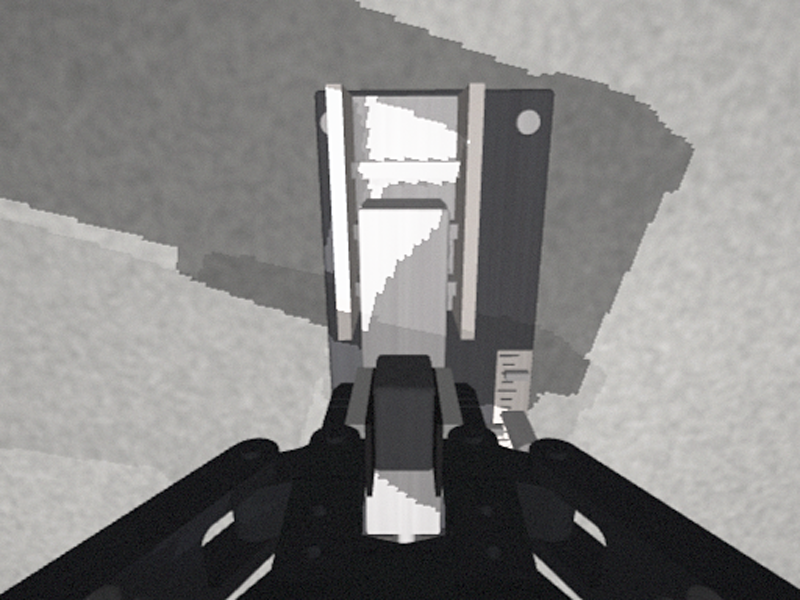

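The wrist force of about 5.7 N matches 50 mm of pull. The keeper end (row 209) lies centred between the cheeks, in the slot just short of the last tooth (row 170). Lowering.

```bash

python3 -m crank '[{"hand":1,"travel":[0,0,0.15],"twist":0},{"hand":1,"travel":[0,0,0.15],"twist":0},{"hand":1,"travel":[0,0,0.12],"twist":0},{"hand":1,"travel":[0,0,0.06],"twist":0},{"hand":1,"travel":[0,0,0.04],"twist":0},{"hand":1,"travel":[0,0,0],"twist":0},{"hand":1,"travel":[0,0,0],"twist":0}]'
python3 -c "
from h import *
th=1.7885;o=np.array([.5592,-.132]);R=np.array([[np.cos(th),-np.sin(th)],[np.sin(th),np.cos(th)]])
rel([*(R@[.1055,0.001]+o),.0704])"
```

```text
clock: 15.22
position: [0.5353, -0.0288, 0.0714]
ee_rot: [0.0, 0.626, 0.78, -0.0]
wrist_force: [1.2, -5.3, -4.4]
finger_gap: 0.199
gripper_force: 59.2
t 15.22 p [ 0.5353 -0.0288  0.0714] yaw 1.7879 z [ 0. -0. -1.] F [ 1.2 -5.3 -4.4] gap 0.199 gf 59.2 q [-0.1  -0.1   1.92 -0.    1.32 -0.32]
units [-0.01  0.    0.03]
```

```bash

python3 -m crank '[{"hand":1,"travel":[-0.05,0,0.02],"twist":0},{"hand":1,"travel":[-0.05,0,0.02],"twist":0},{"hand":1,"travel":[0,0,0],"twist":0},{"hand":1,"travel":[0,0,0],"twist":0}]'
python3 -m crank '[{"hand":0,"travel":[0,0,0],"twist":0},{"hand":0,"travel":[0,0,0],"twist":0},{"hand":0,"travel":[0,0,0],"twist":0},{"hand":0,"travel":[0,0,0],"twist":0},{"hand":0,"travel":[0,0,0],"twist":0},{"hand":0,"travel":[0,0,0],"twist":0},{"hand":0,"travel":[0,0,-0.3],"twist":0},{"hand":0,"travel":[0,0,-0.6],"twist":0}]'
python3 -m crank '[{"hand":0,"travel":[0,0,-0.9],"twist":0},{"hand":0,"travel":[0,0,-0.9],"twist":0},{"hand":0,"travel":[0,0,-0.9],"twist":0},{"hand":0,"travel":[0.3,0,-0.6],"twist":0},{"hand":0,"travel":[0,0,0],"twist":0},{"hand":0,"travel":[0,0,0],"twist":0}]'
python3 - <<'E'
from h import *
import pickle
st()
c=get_image("wrist");pickle.dump(c,open("w7.pkl","wb"))
cv2.imwrite("pics/w7.png",cv2.resize(c["frame"],(800,600),interpolation=cv2.INTER_CUBIC))
E
```

```text
clock: 15.55
position: [0.5365, -0.0328, 0.0704]
ee_rot: [0.001, 0.626, 0.779, 0.0]
wrist_force: [0.4, -6.8, 3.6]
finger_gap: 0.198
gripper_force: 60.3
clock: 16.22
position: [0.5347, -0.0322, 0.1041]
ee_rot: [-0.002, 0.626, 0.78, -0.001]
wrist_force: [0.8, 0.0, 0.2]
finger_gap: 1.006
gripper_force: 0.0
clock: 16.72
position: [0.5337, -0.0204, 0.24]
ee_rot: [0.001, 0.626, 0.78, 0.001]
wrist_force: [-0.2, 0.2, -1.1]
finger_gap: 0.999
gripper_force: 0.0
t 16.72 p [ 0.5337 -0.0204  0.24  ] yaw 1.7884 z [ 0.003 -0.    -1.   ] F [-0.2  0.2 -1.1] gap 0.999 gf 0.0 q [-0.09 -0.2   1.73  0.    1.6  -0.3 ]
```

View pics/w7.png

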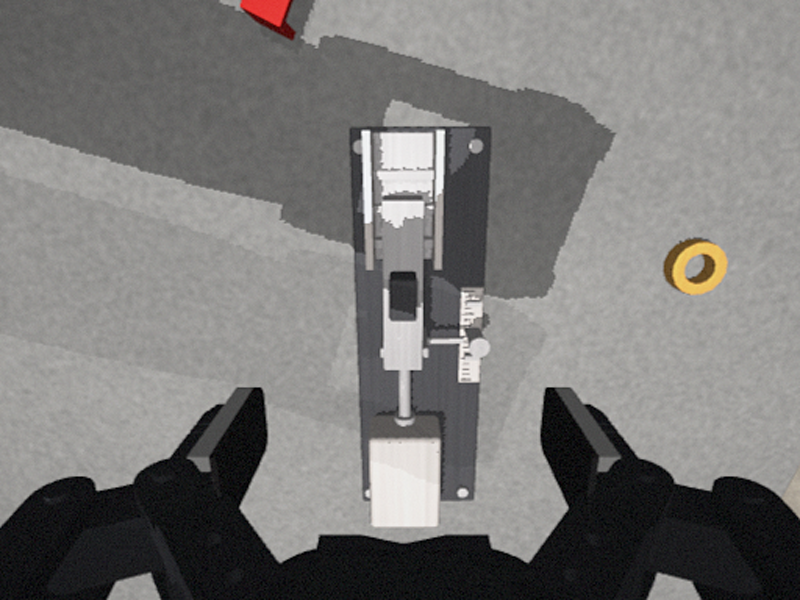

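The keeper bar spans (383–423, 197–370), the pointer is at about (460,341) and the disc at (480,347). I'll check them numerically.

```bash
python3 - <<'E'
from h import *
import pickle
c=pickle.load(open("w7.pkl","rb"));k=.64
th=1.7885;o=np.array([.5592,-.132]);R=np.array([[np.cos(th),-np.sin(th)],[np.sin(th),np.cos(th)]])
G=lambda p,z:np.round(1000*(R.T@(onz(c,(p[0]+.5)*k-.5,(p[1]+.5)*k-.5,z)[:2]-o)),1)
print("disc",G((480,347),.05),"ptr",G((460,341),.034),"keeper",*[G(p,.068) for p in((383,199),(423,199),(384,369),(422,369))])
E
```

```text
disc [ 50.7 -59. ] ptr [ 49.1 -45.8] keeper [162.8  12.6] [162.8 -13.5] [41.1 13.4] [ 41.  -14.3]
```

```bash
python3 -c "
from plant import *
print(job_done())"
```

```text
the job is handed in; nothing more can be done
None
```

The job is handed in at about 16.8 s of the 54 s; no verdict came back. The last wrist image shows the keeper level and fully down behind the middle rack tooth, let go, with the slide's pointer within about 2 mm of the tall (46 mm) mark and the bystanders never touched.

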